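# Focus the photo stand and hold up the kettle filter

### The arm

A 7-joint arm with a two-finger parallel gripper is mounted at the origin on the work surface. World frame = base frame: x ahead of the robot, y to its left, z up, the work surface at z = 0. Lengths are in m, angles in rad, forces in N, time in s.
With the tool pointing down it reaches from about 0.4 to 0.875 m from the base axis. Payload 19.3 kg.
Tool frame: the origin (TCP) lies at the very end of the fingers, on their centre line; the grasp point (between the pads) lies 19 mm behind it; z points along the fingers, y is the direction in which the jaws open and shut (so a half turn about z gives the same grasp; the last joint's range is limited). The gripper opens to 85 mm and grips with 20 to 120 N. Pads are 22 mm wide; open, the fingers measure 114 mm over their backs; the gripper's body (76 mm by 85 mm) begins 54 mm behind the grasp point. The pads swing forward as they close: fully open they stand 13 mm farther back than shut.
Start: joints at [1.153, 0.521, -0.036, 1.599, 0.021, 1.021, -0.113], TCP at [0.213, -0.588, 0.201] pointing down, gripper open.
Joint ranges: [-2.91, 2.91], [-0.3, 2.13], [-1.5, 1.42], [0.17, 2.43], [-1.26, 4.41], [0.16, 1.93], [-2.52, 2.52]. Speed limits (rad/s): [1.89, 1.89, 2.39, 2.39, 3.01, 3.01, 3.01].

### API

Orientations are given as [roll, pitch, yaw] about the fixed x, y, z axes, in that order (R = Rz(yaw) Ry(pitch) Rx(roll)).
In Python, from workcell import bot, vision, job_done gives the robot as it stands.
- The arm moves only by the tool arm_command, never from a script. Its arguments are lists of equal length, an entry for each row: "gripper": the finger opening in cm, from 0 to 8.54; "slide": the shift along the tool's x, y, z in cm, a list of three; "turn": the turn, a rotation vector about the tool's x, y, z in degrees, a list of three. A call has 1 to 5 rows; each row is the pose to reach, as a shift and turn from the pose commanded when the call began, along the tool's axes at that moment; what a row does not reach only later rows make up. A row lasts 1/8 s, in which the tool goes at most 62.5 mm and 10.7 degrees, less where a joint would pass 70% of its speed; a pose out of reach is approached as far as the arm can. A call with a gripper value outside its range is refused whole. The fingers move at their own pace and stop on an object; "force" is the grip in N (left out, the last holds). Time passes only in rows, so rows that repeat a pose let the fingers close. It gives the time, the measured TCP pose, the force and the opening at its end, in the units of the state.
- bot.observe(): the state, without advancing time (a new reading comes with each control period).
- vision.grab_frame(name): name is "scene" or "top" or "wrist"; returns the picture (400x640x3 uint8, blue, green, red); there is no depth.
- vision.camera_model(name): a dict with "mtx" (3x3 intrinsics, pixels), "T" (4x4, takes a point from camera to world coordinates). Camera axes: x right, y down, z forward; pixel columns grow to the right and rows downward; lengths in m; the calibration is good to about 2 mm. A picture is of the moment at which its call begins: read the wrist's pose just before it. camera_model takes no time and is no camera call; for the wrist camera it gives the pose at the moment of the call.
- job_done(): hands the job in, once; it reports no verdict.
The state is a dict: "clock": time; "qpos": joint angles; "qd": joint speeds; "joint_efforts": joint torques, N m; "position": TCP position; "tool_rot": TCP orientation; "force": force on the tool from outside, world axes, zero at the start; "moment": the same for the moment, N m; "grip_width": finger opening in m.
Only numpy, scipy, OpenCV 4.12 (cv2) and the standard library are available. Lean on these libraries where they do the work, as an engineer would, in place of code of your own. Each camera call takes 0.05 s, during which the arm holds its last target. There are 200 camera calls.

### The job

Turn the orange knob until the yellow pointer of the camera sled lines up with the red mark (not the grey one). Then take the blue-framed kettle filter out of the drainer and hold it up for the camera: mesh centre straight above the round blue-and-white target and level with the lens, upright with the tab on top, flat mesh face square to the lens. Finish while still holding it there, without moving it and with nothing else touching it; leave the white filter, the mug and the bowl where they are.

Things in the scene. Friction and masses are not known exactly. Their poses are not given: they have to be found in the camera images.
- station: Photo stand, fixed: white plate 12 mm thick, origin on the counter, x from -50 to +110 mm, y from -236 to +200 mm. On its line x = 0: a dark rail along y with the camera sled around y = -120, the knob at y = 50, the round target (64 mm, blue ring and dot on white) at y = 140. The paper scale with the markers lies around x = 85, y = -120. The camera looks along +y to the space above the target.
- view (a point): Where the centre of the filter's mesh is to be held: a point in the air straight above the centre of the round target, 170 mm above the counter (lens height). Fixed to the station, axes parallel to the station's: the lens looks along y, so the filter's own x (or -x) must lie along this y, with the filter's z up.
- lens (a point): Centre of the camera's front lens, 170 mm above the counter, on the sled; the camera box is 66 x 44 x 50 mm, its top 195 mm above the counter, on a 20 mm post. The lens looks along y of the station and is about 223 mm (185 to 265) short of the view point.
- knob (a joint): Angle of the orange knob in rad, growing counter-clockwise seen from above, stops at -1.6 and +1.6. Each rad moves the sled (camera and pointer) 30 mm towards the target (station +y); it stays where it is left. Light friction, about 0.04 N m. It starts between -0.2 and 0.2, and the mark needs about 0.65 to 1.5 rad of turn, either way.
- knob_grip (a point): Point on the knob's vertical axis at the height to grip, 50 mm above the counter. The grip is an upright bar 46 mm long along this point's own x, 14 mm thick along its y, from 32 to 60 mm above the counter; it stands on a 48 mm disc. The axes turn with the knob.
- pointer (a point): Tip of the yellow pointer that sticks out of the sled on the station's +x side, over a paper scale (lines 10 mm apart); it moves along the station's y with the sled.
- red_mark: Red marker, a bar 24 mm long (x), 4 mm thick (y), 8 mm high, fixed on the scale beside the pointer; axes parallel to the station's. The pointer is lined up when its tip has the same y as this in the marker's (or station's) frame. Origin at the bar's end next to the pointer, in the middle of its thickness. It does not stop the sled.
- grey_mark: Grey marker of the same shape at the other end of the scale, not to be used. Red and grey change places between starts.
- rack: Drainer, fixed to the counter: white tray 100 x 240 x 12 mm with two green upright slots, at y = -55 and +55 mm in its frame, each about 12.5 mm wide along x, 70 mm along y, from 12 to 38 mm above the counter. One filter stands in each slot.
- blue_filter_mesh (a point): Centre of the mesh of the blue-framed filter (40-85 g), 33 mm above its lower edge (45 mm above the counter at the start). Own x: through the mesh, own y: along its width, own z: up, towards the tab. Frame 10 x 64 x 66 mm; on top a grip tab 12 mm thick (x), 36 mm wide (y), 36 mm high, from 33 to 69 mm above this point: pinch it across x, lift straight up out of the slot (26 mm deep).
- white_filter_mesh (a point): The same point on the same filter with a white frame, standing in the other slot; leave it alone. Blue and white change places between starts.
- mug: White mug, 76 mm across, 90 mm high, origin under its centre; leave it alone.
- bowl: Orange plastic bowl, 100 mm across, 45 mm high, origin under its centre; leave it alone.

How it is judged:
On the way, in this order (a step that is already met when the one before it is completed fails the run):
1. the yellow pointer is on the red mark (within 5 mm), the blue filter still in the drainer (y of pointer in the frame of red_mark between -0.005 and 0.005 m and height (world z) of blue_filter_mesh below 0.06 m), for 0.3 s.
2. the blue filter is held in the fingers, clear of the drainer (height (world z) of blue_filter_mesh above 0.09 m and contact force between the fingers and blue_filter above 0.5 N), for 0.1 s.
At the end, for the whole second after the job is handed in: Pointer within 5 mm of the red mark; blue filter held still in the fingers, touching neither stand nor drainer, mesh centre within 15 mm (across, and in height) of the point above the target at lens height, tab up and upright within 0.17 rad, face square to the lens within 0.2 rad (y of pointer in the frame of red_mark between -0.005 and 0.005 m and horizontal distance between blue_filter_mesh and view below 0.015 m and z of blue_filter_mesh in the frame of view between -0.015 and 0.015 m and angle between blue_filter_mesh's own z axis and vertical below 0.17 rad and angle between the x axis of blue_filter_mesh and the y axis of view, either way round below 0.2 rad and contact force between the fingers and blue_filter above 0.5 N and contact force between blue_filter and station below 0.1 N and contact force between blue_filter and rack below 0.1 N and linear speed of blue_filter below 0.03 m/s); the arm keeps its last pose, push and grip.
It fails at once if the white filter is moved more than 15 mm (distance of white_filter_mesh from where it was at the start of the episode above 0.015 m).
It fails at once if the mug is moved more than 20 mm (distance of mug from where it was at the start of the episode above 0.02 m).
It fails at once if the bowl is moved more than 20 mm (distance of bowl from where it was at the start of the episode above 0.02 m).
It also fails if it takes over 53 s, if anything falls off the work surface, if the arm or the gripper's body presses on something with over 40 N, if the wrist force passes 120 N, or if a joint passes its speed limit or range.

## Working session

There is one attempt and no reset: what is moved stays moved. The work goes in short steps, Python scripts to look and compute and a tool call to move; the robot and the scene stay as the last step left them, time stands still between calls to the robot, and variables do not carry over. Pictures are saved under pics/ and viewed, about 8 in all and at most 12, crops included, and the job is handed in when it is done.

Besides the shell and the picture viewer there is one more tool, called in YAML: its name, and indented under it one key for each argument. arm_command: Moves the arm, as the interface text tells. Its arguments: {"type":"object","properties":{"gripper":{"type":"array","items":{"type":"number"}},"slide":{"type":"array","items":{"type":"array","items":{"type":"number"}}},"turn":{"type":"array","items":{"type":"array","items":{"type":"number"}}},"force":{"type":"number"}},"required":["gripper","slide","turn"]}

```bash
mkdir -p pics; ls; python3 - <<'E'
from workcell import bot, vision
import cv2, numpy as np, pickle
s=bot.observe(); print(s)
fr={}
for n in("scene","top"):
    im=vision.grab_frame(n); m=vision.camera_model(n); cv2.imwrite(f"pics/{n}0.png",im)
    print(n,np.round(m["mtx"],1).tolist(),np.round(m["T"],3).tolist())
E
```

```text
pics
{'clock': 0.0, 'qpos': array([ 1.15280812,  0.52202131, -0.03631206,  1.59996406,  0.02114213,
        1.02106035, -0.11279382]), 'qd': array([-0.00162681,  0.00124339,  0.00110144, -0.000467  ,  0.00070587,
        0.00222809,  0.0013147 ]), 'joint_efforts': array([ 4.70764353e-04, -9.27114415e+01,  1.98044904e+00, -3.69927120e+01,
        1.80597551e-02,  8.01047572e-03, -1.45140307e-04]), 'position': array([ 0.21287065, -0.58727165,  0.20033708]), 'tool_rot': array([-3.14052204e+00,  3.22240341e-05,  3.47740070e-01]), 'force': array([-0.53213577, -0.56544625, -0.0682464 ]), 'moment': array([-0.02468529, -0.03090574, -0.02169682]), 'grip_width': 0.08535863551597987}
scene [[417.8, 0.0, 316.4], [0.0, 417.8, 202.6], [0.0, 0.0, 1.0]] [[-0.02, 0.841, -0.541, 1.063], [1.0, 0.021, -0.003, 0.047], [0.009, -0.541, -0.841, 0.859], [0.0, 0.0, 0.0, 1.0]]
top [[461.2, 0.0, 312.4], [0.0, 461.2, 204.9], [0.0, 0.0, 1.0]] [[-0.011, -0.995, 0.095, 0.444], [-1.0, 0.011, 0.001, 0.028], [-0.002, -0.095, -0.996, 1.381], [0.0, 0.0, 0.0, 1.0]]
```

View pics/scene0.png

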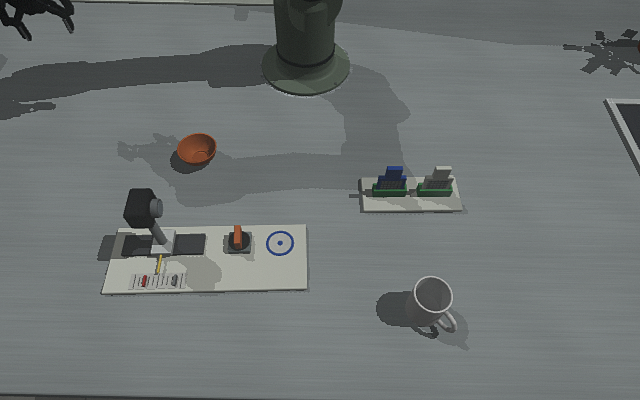

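View pics/top0.png

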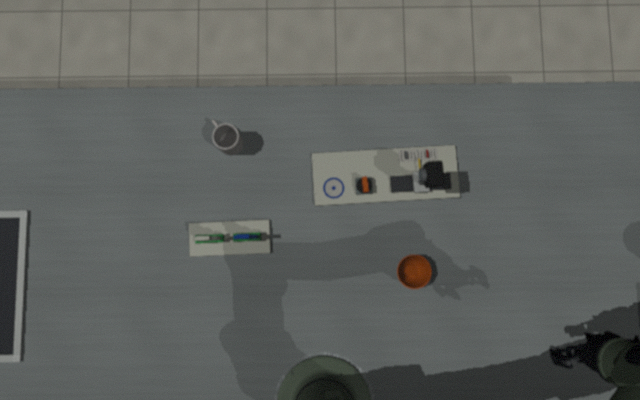

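Scene view: bowl (196,149), camera sled (150,215), pointer tip about (158,272), red mark (145,281), grey (176,281), knob (238,238), target (280,243), blue filter (391,180) and white (438,181), mug (432,297). Red is on the −y side, so the knob turns clockwise.

```bash
cat > h.py <<'E'
import cv2, numpy as np
from workcell import bot, vision
def ray(m,uv,z):
    K,T=m["mtx"],m["T"]; d=T[:3,:3]@np.linalg.solve(K,[uv[0],uv[1],1.]); o=T[:3,3]
    return o+d*(z-o[2])/d[2]
def proj(m,p):
    T=m["T"]; c=T[:3,:3].T@(np.asarray(p)-T[:3,3]); q=m["mtx"]@c; return q[:2]/q[2]
def blobs(im,lo,hi,roi=None,amin=8):
    h=cv2.cvtColor(im,cv2.COLOR_BGR2HSV); k=cv2.inRange(h,np.array(lo),np.array(hi))
    if roi:
        z=np.zeros_like(k); a,b,c,d=roi; z[b:d,a:c]=k[b:d,a:c]; k=z
    n,l,s,c=cv2.connectedComponentsWithStats(k)
    return [(c[i].round(1).tolist(),s[i].tolist(),cv2.minAreaRect(np.argwhere(l==i)[:,::-1].astype(np.float32))) for i in range(1,n) if s[i][4]>=amin]
BLUE=((105,100,40),(130,255,255)); ORANGE=((3,130,60),(18,255,255)); YEL=((20,100,80),(35,255,255)); 
E
python3 - <<'E'
from h import *
for n in("scene","top"):
    im=cv2.imread(f"pics/{n}0.png"); m=vision.camera_model(n); print(n)
    for nm,c,z in(("blue",BLUE,.012),("blue z.1",BLUE,.095),("orange",ORANGE,.06),("yel",YEL,.02)):
        for b in blobs(im,*c): print(nm,b[0],b[1],np.round(b[2][2],1),np.round(ray(m,b[0],z)[:2],4))
    # white plates
    h=cv2.cvtColor(im,cv2.COLOR_BGR2HSV); k=cv2.inRange(h,np.array((0,0,150)),np.array((179,60,255)))
    k=cv2.morphologyEx(k,cv2.MORPH_CLOSE,np.ones((9,9)))
    for c in cv2.findContours(k,0,2)[0]:
        if cv2.contourArea(c)>1000:
            r=cv2.minAreaRect(c); p=cv2.boxPoints(r); w=np.array([ray(m,q,.012)[:2] for q in p]); print("plate",p.round().tolist(),w.round(3).tolist())
E
```

```text
scene
blue [389.9, 171.0] [378, 166, 25, 20, 103] 55.2 [0.4168 0.2283]
blue [402.8, 176.7] [400, 175, 6, 5, 23] 90.0 [0.4339 0.2595]
blue [279.6, 243.4] [266, 231, 28, 25, 161] 45.0 [ 0.6292 -0.0377]
blue [279.5, 242.5] [278, 241, 4, 4, 16] 90.0 [ 0.6269 -0.0381]
blue z.1 [389.9, 171.0] [378, 166, 25, 20, 103] 55.2 [0.4801 0.2105]
blue z.1 [402.8, 176.7] [400, 175, 6, 5, 23] 90.0 [0.4955 0.2387]
blue z.1 [279.6, 243.4] [266, 231, 28, 25, 161] 45.0 [ 0.6716 -0.0295]
blue z.1 [279.5, 242.5] [278, 241, 4, 4, 16] 90.0 [ 0.6696 -0.0298]
orange [194.1, 148.2] [177, 133, 40, 30, 792] 0.0 [ 0.3955 -0.2621]
orange [237.3, 234.5] [234, 225, 8, 22, 139] 90.0 [ 0.6344 -0.1259]
yel [159.1, 263.0] [157, 254, 5, 19, 43] 11.3 [ 0.6873 -0.2959]
plate [[412.0, 277.0], [450.0, 273.0], [455.0, 323.0], [418.0, 327.0]] [[0.705, 0.255], [0.693, 0.338], [0.802, 0.332], [0.812, 0.255]]
plate [[101.0, 228.0], [305.0, 224.0], [307.0, 288.0], [102.0, 293.0]] [[0.6, -0.453], [0.576, 0.019], [0.734, 0.027], [0.754, -0.404]]
top
blue [244.1, 236.2] [234, 234, 23, 5, 74] 90.0 [0.4828 0.2319]
blue z.1 [244.1, 236.2] [234, 234, 23, 5, 74] 90.0 [0.4805 0.2195]
orange [364.9, 184.4] [361, 177, 8, 16, 95] 82.9 [ 0.627  -0.1239]
orange [415.7, 271.1] [397, 255, 35, 34, 809] 78.7 [ 0.3773 -0.2626]
yel [419.2, 163.0] [418, 159, 3, 9, 18] 80.5 [ 0.6953 -0.2921]
```

```bash
cat >> h.py <<'E'
from scipy.spatial.transform import Rotation as Rn
def go(x,y,z,yaw):
    s=bot.observe(); R=Rn.from_euler('xyz',s["tool_rot"]); G=Rn.from_euler('xyz',[np.pi,0,yaw])
    d=R.inv().apply(np.array([x,y,z])-s["position"])*100; t=(R.inv()*G).as_rotvec(degrees=True)
    print("t",s["clock"],"slide",d.round(2).tolist(),"turn",t.round(1).tolist(),"q",s["qpos"].round(2).tolist(),"pos",s["position"].round(4).tolist(),s["tool_rot"].round(3).tolist())
E
python3 - <<'E'
from h import *
m=vision.camera_model("wrist"); s=bot.observe()
print(m["mtx"].tolist()); R=Rn.from_euler('xyz',s["tool_rot"]).as_matrix()
print((R.T@(m["T"][:3,3]-s["position"])).round(3),(R.T@m["T"][:3,:3]).round(2).tolist())
go(.62,-.17,.33,np.pi+.05)
E
```

```text
[[358.56687892238546, 0.0, 318.2755006701638], [0.0, 358.56687892238546, 198.45554703746134], [0.0, 0.0, 1.0]]
[ 0.069  0.    -0.175] [[-0.0, -0.96, -0.28], [1.0, 0.0, -0.0], [0.0, -0.28, 0.96]]
t 0.1 slide [52.5, -25.37, -12.94] turn [-0.0, -0.1, -162.9] q [1.15, 0.52, -0.04, 1.6, 0.02, 1.02, -0.11] pos [0.2128, -0.5873, 0.2004] [-3.141, 0.0, 0.348]
```

arm_command:
  gripper: [8.5,8.5,8.5,8.5,8.5]
  slide:
    - [52.5,-25.4,-8]
    - [52.5,-25.4,-8]
    - [52.5,-25.4,-8]
    - [52.5,-25.4,-8]
    - [52.5,-25.4,-8]
  turn:
    - [0,0,-163]
    - [0,0,-163]
    - [0,0,-163]
    - [0,0,-163]
    - [0,0,-163]

```text
clock: 0.72
position: [0.43, -0.3642, 0.2436]
tool_rot: [-3.141, 0.0, 1.291]
force: [0.6, -0.9, -0.0]
grip_width: 0.0849
```

```bash
python3 -c "
from h import *
go(.62,-.17,.27,np.pi+.05)"
```

```text
t 0.725 slide [23.91, 12.9, -2.65] turn [-0.0, -0.0, -108.9] q [0.84, 0.4, -0.33, 1.7, 0.14, 1.07, 0.19] pos [0.43, -0.3642, 0.2436] [-3.141, 0.0, 1.291]
```

arm_command:
  gripper: [8.5,8.5,8.5,8.5,8.5]
  slide:
    - [23.9,12.9,-2.7]
    - [23.9,12.9,-2.7]
    - [23.9,12.9,-2.7]
    - [23.9,12.9,-2.7]
    - [23.9,12.9,-2.7]
  turn:
    - [0,0,-109]
    - [0,0,-109]
    - [0,0,-109]
    - [0,0,-109]
    - [0,0,-109]

```text
clock: 1.35
position: [0.6221, -0.169, 0.2703]
tool_rot: [3.14, -0.001, 2.233]
force: [-0.8, -0.9, -0.4]
grip_width: 0.0849
```

```bash
python3 -c "
from h import *
go(.62,-.17,.27,np.pi+.05)"
```

```text
t 1.35 slide [0.05, -0.23, 0.03] turn [0.1, -0.0, -54.9] q [0.54, 0.55, -0.58, 1.44, 0.3, 1.25, 0.59] pos [0.6221, -0.169, 0.2703] [3.14, -0.001, 2.233]
```

arm_command:
  gripper: [8.5,8.5,8.5,8.5,8.5]
  slide:
    - [0,0,0]
    - [0,0,0]
    - [0,0,0]
    - [0,0,0]
    - [0,0,0]
  turn:
    - [0,0,-55]
    - [0,0,-55]
    - [0,0,-55]
    - [0,0,-55]
    - [0,0,-55]

```text
clock: 1.98
position: [0.6199, -0.1729, 0.27]
tool_rot: [3.141, -0.001, -3.117]
force: [-0.0, 0.2, 0.7]
grip_width: 0.0849
```

```bash
python3 - <<'E'
from h import *
go(.62,-.17,.27,np.pi+.05)
m=vision.camera_model("wrist"); im=vision.grab_frame("wrist"); cv2.imwrite("pics/w1.png",im)
import pickle; pickle.dump({k:np.array(m[k]) for k in("mtx","T")},open("w1.pkl","wb"))
for nm,c,z in(("blue",BLUE,.012),("orange",ORANGE,.06),("yel",YEL,.02),("red",((0,130,60),(2,255,255)),.02)):
    for b in blobs(im,*c,amin=30): print(nm,b[0],b[1],np.round(b[2][2],1),np.round(b[2][1],1),np.round(ray(m,b[0],z)[:2],4))
E
```

```text
t 1.975 slide [-0.01, 0.29, 0.0] turn [0.0, -0.0, -1.4] q [0.67, 0.59, -0.79, 1.43, 0.42, 1.29, 1.44] pos [0.6199, -0.1729, 0.27] [3.141, -0.001, -3.117]
blue [429.3, 162.2] [404, 138, 52, 50, 558] 90.0 [49. 51.] [ 0.6238 -0.0374]
blue [429.8, 163.4] [426, 160, 9, 8, 57] 45.0 [7.1 7.8] [ 0.6253 -0.0366]
orange [359.7, 172.5] [352, 152, 15, 42, 518] 86.2 [41.6 13.2] [ 0.6288 -0.1274]
yel [219.3, 213.7] [216, 199, 8, 32, 135] 83.7 [31.5  4.3] [ 0.6936 -0.2945]
red [202.1, 240.9] [199, 235, 6, 12, 44] 76.0 [10.7  4.9] [ 0.7307 -0.3183]
```

View pics/w1.png

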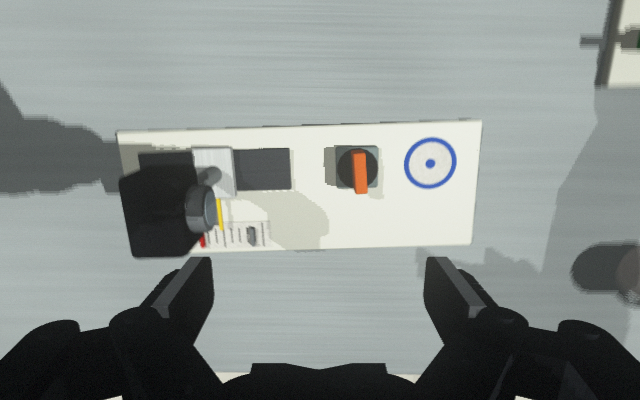

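```bash
python3 - <<'E'
from h import *
import pickle
m=pickle.load(open("w1.pkl","rb"))
c=np.array([ray(m,p,.012)[:2] for p in((117,131),(482,120),(471,243))]); print(c.round(4).tolist())
e=c[1]-c[0]; print("yaw",np.arctan2(-e[0],e[1]),np.linalg.norm(e)); e=c[2]-c[1]; print(np.arctan2(e[1],e[0]),np.linalg.norm(e))
im=cv2.imread("pics/w1.png")
b=[b for b in blobs(im,*ORANGE,amin=30)][0]; p=cv2.boxPoints(b[2]); print(p.round(1).tolist(),[ray(m,q,.06)[:2].round(4).tolist() for q in p])
s=cv2.imread("pics/scene0.png")[245:300,100:200]
w=im[130:270,190:400]
a=cv2.resize(s,(780,429),interpolation=cv2.INTER_CUBIC)
cv2.imwrite("pics/c1.png",a)
E
```

```text
[[0.5955, -0.4131], [0.5721, 0.0193], [0.7285, 0.0286]]
yaw 0.05423736343987466 0.4331172574871764
0.05888488454017781 0.15676803293577984
[[351.70001220703125, 152.0], [364.79998779296875, 151.10000610351562], [367.6000061035156, 192.6999969482422], [354.3999938964844, 193.60000610351562]] [[0.6066, -0.1373], [0.6053, -0.1233], [0.6514, -0.1174], [0.6528, -0.1319]]
```

View pics/c1.png

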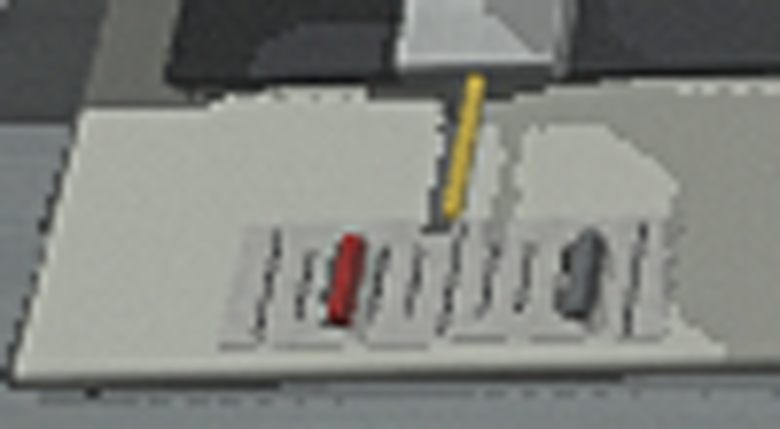

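```bash
python3 - <<'E'
from h import *
import pickle
m=pickle.load(open("w1.pkl","rb")); ms=vision.camera_model("scene"); mt=vision.camera_model("top")
s=cv2.imread("pics/scene0.png"); w=cv2.imread("pics/w1.png"); t=cv2.imread("pics/top0.png")
th=.055; ey=np.array([-np.sin(th),np.cos(th)])
def yel(im,roi=None):
    h=cv2.cvtColor(im,cv2.COLOR_BGR2HSV); k=cv2.inRange(h,(18,80,60),(36,255,255)); p=np.argwhere(k)[:,::-1]
    return p
for n,im,mm,e in(("s",s,ms,1),("w",w,m,1),("t",t,mt,-1)):
    p=yel(im); v=p[:,1]; r=v.max() if e>0 else v.min()
    tip=p[abs(v-r)<=1].mean(0); tip[1]=r+.3*e; print(n,len(p),tip, [(z,ray(mm,tip,z)[:2].round(4).tolist(), round(float(ey@ray(mm,tip,z)[:2]),4)) for z in(.02,.025,.03,.035,.04)])
for lab,im,mm in(("red",s,ms),):
    h=cv2.cvtColor(im,cv2.COLOR_BGR2HSV); k=cv2.inRange(h,(0,120,50),(6,255,255))|cv2.inRange(h,(170,120,50),(179,255,255))
    n,l,st,c=cv2.connectedComponentsWithStats(k)
    for i in range(1,n):
        if st[i][4]>5: print(lab,c[i],st[i],ray(mm,c[i],.018)[:2],ey@ray(mm,c[i],.018)[:2])
E
```

```text
s 50 [157.8 272.3] [(0.02, [0.7091, -0.2938], -0.3323), (0.025, [0.7112, -0.2918], -0.3304), (0.03, [0.7133, -0.2898], -0.3285), (0.035, [0.7154, -0.2877], -0.3266), (0.04, [0.7175, -0.2857], -0.3247)]
w 152 [221.71428571 230.3       ] [(0.02, [0.7157, -0.2926], -0.3315), (0.025, [0.7137, -0.2912], -0.33), (0.03, [0.7118, -0.2898], -0.3285), (0.035, [0.7098, -0.2884], -0.327), (0.04, [0.7078, -0.287], -0.3255)]
t 23 [418.8 158.7] [(0.02, [0.7083, -0.2913], -0.3298), (0.025, [0.7073, -0.2902], -0.3286), (0.03, [0.7064, -0.289], -0.3274), (0.035, [0.7054, -0.2878], -0.3262), (0.04, [0.7044, -0.2867], -0.325)]
red [143.7037037  280.14814815] [142 275   4  11  27] [ 0.72678418 -0.32052067] -0.35998898048136774
```

```bash
python3 -c "
from h import *
go(.629,-.127,.036,np.pi+.12)"
```

```text
t 2.025 slide [-1.09, 4.57, 23.39] turn [0.0, -0.0, -4.9] q [0.67, 0.59, -0.79, 1.43, 0.43, 1.29, 1.45] pos [0.6199, -0.173, 0.2699] [3.141, -0.001, -3.107]
```

arm_command:
  gripper: [6,6,6,6,6]
  slide:
    - [-1.1,4.5,0]
    - [-1.1,4.5,6]
    - [-1.1,4.5,12]
    - [-1.1,4.5,18]
    - [-1.1,4.5,23.3]
  turn:
    - [0,0,-4.6]
    - [0,0,-4.6]
    - [0,0,-4.6]
    - [0,0,-4.6]
    - [0,0,-4.6]

```text
clock: 2.65
position: [0.6296, -0.1278, 0.035]
tool_rot: [3.141, -0.001, -3.046]
force: [0.7, -0.2, -0.4]
grip_width: 0.0599
```

arm_command:
  gripper: [0,0,0,0,0]
  slide:
    - [0,0,0]
    - [0,0,0]
    - [0,0,0]
    - [0,0,0]
    - [0,0,0]
  turn:
    - [0,0,0]
    - [0,0,0]
    - [0,0,0]
    - [0,0,0]
    - [0,0,0]
  force: 20

```text
clock: 3.28
position: [0.6306, -0.1278, 0.0381]
tool_rot: [-3.141, 0.001, -3.043]
force: [-0.3, 0.6, 0.2]
grip_width: 0.0
```

```bash
python3 - <<'E'
from h import *
go(.629,-.127,.036,np.pi+.12)
im=vision.grab_frame("wrist"); cv2.imwrite("pics/w2.png",im)
E
```

```text
t 3.275 slide [0.15, 0.1, 0.21] turn [-0.0, 0.1, -1.2] q [0.54, 0.84, -0.68, 1.64, 0.64, 0.9, 1.28] pos [0.6306, -0.1278, 0.0381] [-3.141, 0.001, -3.043]
```

View pics/w2.png

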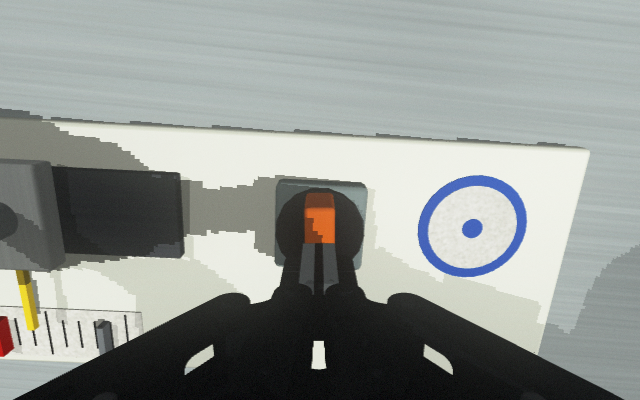

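arm_command:
  gripper: [0,0,0,0,0]
  slide:
    - [0,0,0]
    - [0,0,0]
    - [0,0,0]
    - [0,0,0]
    - [0,0,0]
  turn:
    - [0,0,6]
    - [0,0,12]
    - [0,0,18]
    - [0,0,24]
    - [0,0,30]

```text
clock: 3.95
position: [0.6304, -0.1276, 0.0375]
tool_rot: [3.142, 0.0, 2.713]
force: [0.2, -0.1, 0.1]
grip_width: 0.0001
```

```bash
cat >> h.py <<'E'
def pm(n):
    im=vision.grab_frame("scene"); cv2.imwrite(f"pics/{n}.png",im); ms=vision.camera_model("scene")
    h=cv2.cvtColor(im,cv2.COLOR_BGR2HSV); p=np.argwhere(cv2.inRange(h,(18,80,60),(36,255,255)))[:,::-1]; v=p[:,1]
    tip=p[abs(v-v.max())<=1].mean(0); ey=np.array([-np.sin(.055),np.cos(.055)])
    k=cv2.inRange(h,(0,120,50),(5,255,255))|cv2.inRange(h,(170,120,50),(179,255,255)); k[:,200:]=0;k[:265]=0
    q=np.argwhere(k)[:,::-1].mean(0)
    print("tip",tip,ey@ray(ms,tip,.028)[:2],"red",q,ey@ray(ms,q,.018)[:2],len(p),k.sum()//255)
E
python3 - <<'E'
from h import *
pm("s3"); go(.629,-.127,.036,np.pi+.12)
im=vision.grab_frame("wrist"); cv2.imwrite("pics/w3.png",im)
E
```

```text
tip [157.8 271.4] -0.3296445014621772 red [143.71428571 280.35714286] -0.35987788133595017 45 28
t 4.0 slide [0.15, -0.01, 0.16] turn [0.0, 0.0, -31.7] q [0.47, 0.8, -0.56, 1.64, 0.53, 0.85, 0.82] pos [0.6304, -0.1275, 0.0376] [3.141, 0.0, 2.708]
```

The sled has not moved and the fingers are fully shut, so they are not around the bar. I'll look at it.

```bash
python3 - <<'E'
from h import *
a=cv2.imread("pics/s3.png")[190:270,180:300]; b=cv2.imread("pics/w3.png")[150:330,230:430]
a=cv2.resize(a,(400,266),interpolation=2); b=cv2.resize(b,(400,360),interpolation=2)
o=np.zeros((360,800,3),np.uint8); o[:266,:400]=a; o[:,400:]=b; cv2.imwrite("pics/c3.png",o)
E
```

```text
(no output)
```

View pics/c3.png

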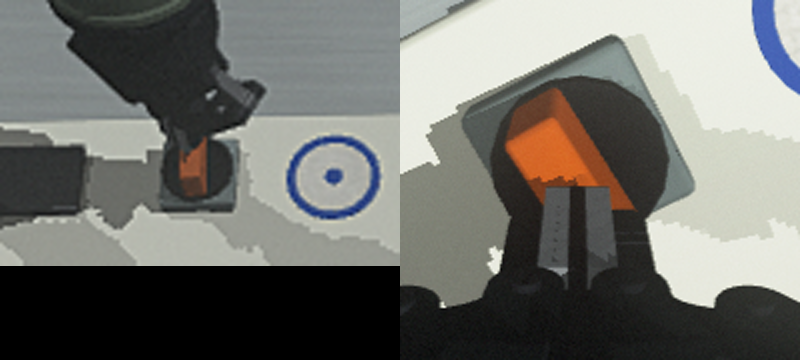

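```bash
python3 - <<'E'
from h import *
m=vision.camera_model("wrist"); s=bot.observe(); print(s["position"],s["qpos"].round(3))
R=Rn.from_euler('xyz',s["tool_rot"]).as_matrix(); print((R.T@(m["T"][:3,3]-s["position"])).round(4))
T=np.array([.624,-.037,.012]); print("target",proj(m,T),"tcp",proj(m,s["position"]),"tcp-10mm",proj(m,s["position"]+[0,0,.01]),"-22",proj(m,s["position"]+[0,0,.022]))
c,si=np.cos(.12),np.sin(.12)
for z in(.032,.06,.07):
    print(z,[proj(m,[.629+c*a-si*b,-.127+si*a+c*b,z]).round().tolist() for a,b in((-.023,-.007),(-.023,.007),(.023,.007),(.023,-.007))])
im=cv2.imread("pics/w3.png")
for b in blobs(im,*BLUE,amin=30): print(b[0],b[1])
for b in blobs(im,*ORANGE,amin=30): print(b[0],b[1])
E
```

```text
[ 0.63042159 -0.12753237  0.03758324] [ 0.467  0.805 -0.561  1.643  0.535  0.851  0.829]
[ 0.0704 -0.0005 -0.1745]
target [462.28076771 146.44359677] tcp [319.18539741 236.13375887] tcp-10mm [319.23744206 243.74132159] -22 [319.30785188 254.03338891]
0.032 [[285.0, 201.0], [307.0, 187.0], [352.0, 257.0], [330.0, 269.0]]
0.06 [[279.0, 219.0], [306.0, 203.0], [357.0, 283.0], [332.0, 296.0]]
0.07 [[277.0, 226.0], [305.0, 210.0], [359.0, 294.0], [332.0, 308.0]]
[463.3, 145.2] [406, 90, 116, 115, 3391]
[463.7, 149.7] [454, 139, 21, 22, 349]
[308.8, 224.6] [282, 194, 66, 61, 1916]
```

The fingertips actually end about 35 mm above where the reported TCP says they should: they shut over the bar, and the pixel evidence from the open and shut views agrees. I'll open, turn back, go about 28 mm lower while watching the force, and close again.

arm_command:
  gripper: [6,6,6,6,6]
  slide:
    - [0,0,0]
    - [0,0,0]
    - [0,0,0]
    - [0,0,1.5]
    - [0,0,2.8]
  turn:
    - [0,0,-10]
    - [0,0,-20]
    - [0,0,-30]
    - [0,0,-32]
    - [0,0,-32]

```text
clock: 4.68
position: [0.6299, -0.1278, 0.008]
tool_rot: [3.141, -0.001, -3.01]
force: [0.5, -0.4, 0.2]
grip_width: 0.06
```

arm_command:
  gripper: [0,0,0,0,0]
  slide:
    - [0,0,0]
    - [0,0,0]
    - [0,0,0]
    - [0,0,0]
    - [0,0,0]
  turn:
    - [0,0,0]
    - [0,0,0]
    - [0,0,0]
    - [0,0,0]
    - [0,0,0]

```text
clock: 5.3
position: [0.6305, -0.1274, 0.0098]
tool_rot: [3.141, 0.001, -3.008]
force: [-0.6, 3.1, 5.9]
grip_width: 0.0133
```

Gripped (13 mm). Turning.

arm_command:
  gripper: [0,0,0,0,0]
  slide:
    - [0,0,0]
    - [0,0,0]
    - [0,0,0]
    - [0,0,0]
    - [0,0,0]
  turn:
    - [0,0,9]
    - [0,0,18]
    - [0,0,27]
    - [0,0,36]
    - [0,0,45]

```text
clock: 5.92
position: [0.6306, -0.1269, 0.0097]
tool_rot: [3.141, 0.0, 2.485]
force: [-1.3, 5.4, 3.7]
grip_width: 0.0134
```

```bash
python3 - <<'E'
from h import *
pm("s4"); go(.629,-.127,.008,np.pi+.134-1.03); print(bot.observe()["force"])
E
```

```text
tip [147.  271.5] -0.3525277975010983 red [143.71428571 280.35714286] -0.35987788133595017 46 28
t 5.975 slide [0.12, -0.11, 0.18] turn [0.1, 0.0, 13.3] q [0.42, 0.83, -0.49, 1.65, 0.51, 0.79, 0.61] pos [0.6307, -0.1269, 0.0098] [3.141, 0.0, 2.477]
[0.34421754 4.06857318 2.60793262]
```

arm_command:
  gripper: [0,0,0,0]
  slide:
    - [0,0,0]
    - [0,0,0]
    - [0,0,0]
    - [0,0,0]
  turn:
    - [0,0,7]
    - [0,0,14.5]
    - [0,0,14.5]
    - [0,0,14.5]

```text
clock: 6.48
position: [0.6308, -0.1268, 0.0098]
tool_rot: [3.141, -0.0, 2.242]
force: [-0.4, 5.7, 6.0]
grip_width: 0.0131
```

```bash
python3 - <<'E'
from h import *
pm("s5"); w=vision.grab_frame("wrist"); cv2.imwrite("pics/w5.png",w)
go(.629,-.127,.008,np.pi+.134-1.03)
a=cv2.imread("pics/s5.png")[245:300,100:200]; cv2.imwrite("pics/c5.png",cv2.resize(a,(780,429),interpolation=cv2.INTER_CUBIC))
E
```

```text
tip [143.   272.25] -0.3606913240485063 red [143.7037037  280.14814815] -0.35998898048136774 48 27
t 6.575 slide [0.09, -0.15, 0.17] turn [0.1, -0.0, -0.2] q [0.39, 0.82, -0.43, 1.66, 0.45, 0.77, 0.42] pos [0.6308, -0.1268, 0.0097] [3.14, -0.0, 2.242]
```

View pics/c5.png

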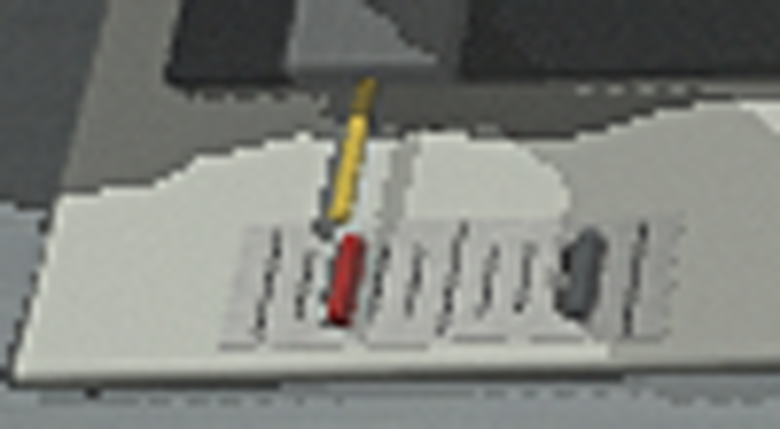

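Red and pointer line up in the zoomed picture: tip at crop (340,215), red bar axis extended to about (355,215), and the 15 px gap fits the pointer standing about 8 mm higher. The computed offset is −0.7 mm. Releasing and lifting.

arm_command:
  gripper: [5,5,5,5,5]
  slide:
    - [0,0,0]
    - [0,0,0]
    - [0,0,-6]
    - [0,0,-12]
    - [0,0,-18]
  turn:
    - [0,0,0]
    - [0,0,0]
    - [0,0,0]
    - [0,0,0]
    - [0,0,0]

```text
clock: 7.2
position: [0.6299, -0.1281, 0.1912]
tool_rot: [-3.141, 0.0, 2.238]
force: [-0.4, -0.7, 0.3]
grip_width: 0.0499
```

```bash
python3 - <<'E'
from h import *
pm("s6"); go(.48,.20,.28,np.pi/2+.03)
E
```

```text
tip [143.   272.25] -0.3606913240485063 red [143.71428571 280.32142857] -0.3598930263040895 55 28
t 7.25 slide [35.19, 8.32, -8.25] turn [0.4, 0.3, 36.5] q [0.44, 0.59, -0.52, 1.53, 0.32, 1.09, 0.52] pos [0.633, -0.1281, 0.1994] [3.136, 0.007, 2.238]
```

arm_command:
  gripper: [5,5,5,5,5]
  slide:
    - [6,1.5,-8]
    - [35.2,8.5,-8]
    - [35.2,8.5,-8]
    - [35.2,8.5,-8]
    - [35.2,8.5,-8]
  turn:
    - [0,0,36.5]
    - [0,0,36.5]
    - [0,0,36.5]
    - [0,0,36.5]
    - [0,0,36.5]

```text
clock: 7.88
position: [0.5106, 0.1334, 0.2625]
tool_rot: [3.141, 0.001, 1.599]
force: [0.8, 0.5, 0.4]
grip_width: 0.0499
```

arm_command:
  gripper: [5,5]
  slide:
    - [3,0,0]
    - [3,0,0]
  turn:
    - [0,0,0]
    - [0,0,0]

```text
clock: 8.12
position: [0.5102, 0.1641, 0.2623]
tool_rot: [3.141, -0.0, 1.604]
force: [1.1, -0.7, -0.4]
grip_width: 0.05
```

```bash
python3 - <<'E'
from h import *
go(.48,.20,.28,np.pi/2+.03)
m=vision.camera_model("wrist"); im=vision.grab_frame("wrist"); cv2.imwrite("pics/w7.png",im)
import pickle; pickle.dump({k:np.array(m[k]) for k in("mtx","T")},open("w7.pkl","wb"))
for b in blobs(im,*BLUE,amin=30): print(b[0],b[1],b[2],np.round(ray(m,b[2][0],.114)[:2],4),[ray(m,q,.114)[:2].round(4).tolist() for q in cv2.boxPoints(b[2])])
E
```

```text
t 8.125 slide [3.69, -2.9, -1.77] turn [0.0, -0.0, 0.2] q [-0.04, 0.35, -0.5, 1.74, 0.19, 1.1, -0.57] pos [0.5102, 0.1641, 0.2623] [3.141, -0.0, 1.604]
[290.5, 109.4] [283, 76, 15, 68, 811] ((290.0, 109.5), (67.0, 14.0), 90.0) [0.4829 0.2215] [[0.4766, 0.249], [0.4885, 0.2494], [0.4895, 0.1925], [0.4769, 0.1921]]
[380.3, 313.6] [377, 301, 10, 25, 97] ((380.09075927734375, 313.70855712890625), (24.999937057495117, 6.09479284286499), 73.61045837402344) [0.5781 0.02  ] [[0.5705, 0.0328], [0.5763, 0.035], [0.5859, 0.007], [0.58, 0.0047]]
```

View pics/w7.png

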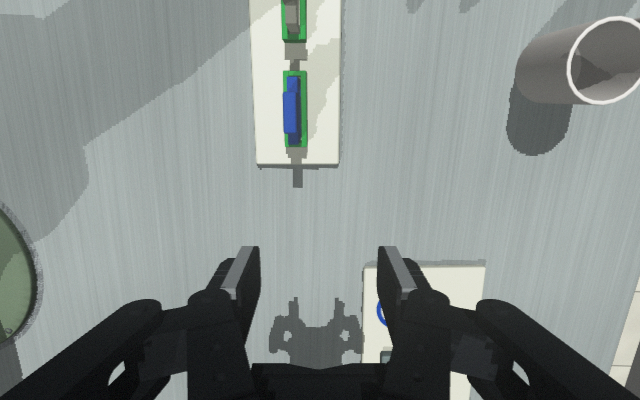

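```bash
python3 - <<'E'
from h import *
import pickle
m=pickle.load(open("w7.pkl","rb")); im=cv2.imread("pics/w7.png")
f=lambda p,z:ray(m,p,z)[:2]
a,b,c,d=[f(p,.012) for p in((250.5,2),(256.5,163),(342.5,2),(339.5,163))]
print("tray",a,b,c,d,"axis yaw",np.arctan2(-(a-b+c-d)[0],(a-b+c-d)[1]))
h=cv2.cvtColor(im,cv2.COLOR_BGR2HSV); k=cv2.inRange(h,*map(np.array,BLUE)); k[150:]=0
for r in range(74,148,4):
    q=np.where(k[r])[0]
    if len(q): print(r,q.min(),q.max(),h[r,q[len(q)//2]].tolist(),h[r,q.min()+2].tolist(),f(((q.min()+q.max())/2,r),.114).round(4))
E
```

```text
tray [0.43177127 0.32738096] [0.4357578  0.15393454] [0.52971649 0.33066484] [0.53516863 0.15727592] axis yaw 0.027206976595066164
78 287 297 [112, 167, 180] [111, 168, 179] [0.4842 0.2477]
82 287 297 [111, 167, 177] [112, 170, 176] [0.4843 0.2444]
86 287 297 [113, 155, 155] [112, 161, 182] [0.4843 0.2411]
90 287 297 [113, 151, 154] [113, 152, 156] [0.4844 0.2378]
94 283 295 [112, 163, 181] [112, 160, 182] [0.4818 0.2344]
98 283 295 [111, 164, 180] [111, 166, 178] [0.4819 0.2311]
102 283 295 [111, 168, 178] [112, 165, 181] [0.4819 0.2278]
106 283 295 [111, 168, 175] [111, 167, 179] [0.4819 0.2244]
110 283 296 [112, 165, 179] [112, 166, 178] [0.4824 0.221 ]
114 283 296 [112, 166, 177] [111, 166, 180] [0.4825 0.2176]
118 284 296 [112, 165, 176] [112, 164, 179] [0.4829 0.2142]
122 284 296 [112, 165, 176] [112, 166, 177] [0.483  0.2107]
126 284 296 [111, 167, 174] [112, 164, 180] [0.483  0.2073]
130 284 296 [112, 167, 177] [112, 168, 176] [0.4831 0.2038]
134 288 297 [112, 114, 103] [110, 113, 104] [0.4853 0.2003]
138 289 297 [112, 115, 104] [111, 112, 105] [0.4858 0.1968]
142 289 297 [112, 115, 104] [112, 119, 109] [0.4859 0.1933]
```

```bash
python3 -c "
from h import *
go(.483,.2195,.053,np.pi/2+.03)"
```

```text
t 8.175 slide [5.81, -2.58, 20.9] turn [0.0, 0.0, 0.1] q [-0.03, 0.35, -0.5, 1.74, 0.19, 1.1, -0.56] pos [0.5106, 0.1624, 0.2621] [3.142, 0.0, 1.602]
```

arm_command:
  gripper: [5,5,5,5]
  slide:
    - [5.8,-2.6,0]
    - [5.8,-2.6,5]
    - [5.8,-2.6,10]
    - [5.8,-2.6,10]
  turn:
    - [0,0,0]
    - [0,0,0]
    - [0,0,0]
    - [0,0,0]

```text
clock: 8.68
position: [0.4818, 0.2172, 0.1598]
tool_rot: [-3.137, 0.003, 1.599]
force: [0.5, -0.1, 0.8]
grip_width: 0.0501
```

```bash
python3 -c "
from h import *
m=vision.camera_model('wrist'); im=vision.grab_frame('wrist'); cv2.imwrite('pics/w8.png',im)
for b in blobs(im,*BLUE,amin=30): print(b[0],b[1],b[2],np.round(ray(m,b[2][0],.114)[:2],4),[ray(m,q,.114)[:2].round(4).tolist() for q in cv2.boxPoints(b[2])])
go(.483,.2195,.053,np.pi/2+.03)"
```

```text
[320.6, 188.4] [312, 141, 18, 91, 1478] ((320.5, 186.0), (90.0, 17.0), 90.0) [0.4819 0.2319] [[0.4758, 0.2601], [0.4862, 0.2604], [0.4884, 0.2017], [0.4772, 0.2013]]
[461.3, 388.1] [449, 380, 23, 20, 152] ((461.0245666503906, 388.2704772949219), (29.06437110900879, 8.834545135498047), 39.80557632446289) [0.5923 0.0783] [[0.5811, 0.0833], [0.5845, 0.0896], [0.6036, 0.0731], [0.6003, 0.0666]]
t 8.725 slide [0.15, 0.03, 10.91] turn [-0.1, 0.1, -0.1] q [-0.16, 0.46, -0.5, 1.87, 0.27, 0.88, -0.76] pos [0.483, 0.2182, 0.1621] [-3.14, 0.001, 1.599]
```

arm_command:
  gripper: [5,5,5]
  slide:
    - [0.1,0,5.5]
    - [0.1,0,10.9]
    - [0.1,0,10.9]
  turn:
    - [0,0,0]
    - [0,0,0]
    - [0,0,0]

```text
clock: 9.1
position: [0.4826, 0.2195, 0.0526]
tool_rot: [-3.139, 0.002, 1.6]
force: [-0.3, 0.0, 0.4]
grip_width: 0.0501
```

arm_command:
  gripper: [0,0,0,0,0]
  slide:
    - [0,0,0]
    - [0,0,0]
    - [0,0,0]
    - [0,0,0]
    - [0,0,0]
  turn:
    - [0,0,0]
    - [0,0,0]
    - [0,0,0]
    - [0,0,0]
    - [0,0,0]
  force: 40

```text
clock: 9.72
position: [0.484, 0.2208, 0.0556]
tool_rot: [3.139, -0.001, 1.6]
force: [-5.0, -1.7, 20.8]
grip_width: 0.0112
```

Holding (11 mm). Lifting straight up.

arm_command:
  gripper: [0,0,0,0,0]
  slide:
    - [0,0,-2]
    - [0,0,-5]
    - [0,0,-9]
    - [0,0,-12.5]
    - [0,0,-12.5]
  turn:
    - [0,0,0]
    - [0,0,0]
    - [0,0,0]
    - [0,0,0]
    - [0,0,0]

```text
clock: 10.35
position: [0.4844, 0.221, 0.1818]
tool_rot: [3.136, -0.002, 1.6]
force: [0.2, -0.0, -0.4]
grip_width: 0.0114
```

```bash
python3 -c "
from h import *
pm('s9'); s=bot.observe(); print(s['grip_width'],s['force'])
go(.624,-.037,s['position'][2],np.pi+.055)"
```

```text
tip [143.   272.25] -0.3606913240485063 red [143.7037037  280.14814815] -0.35998898048136774 52 27
0.011449016605122727 [ 0.59164944  0.70542521 -0.45991619]
t 10.4 slide [-26.14, 13.28, 0.02] turn [0.2, 0.1, -91.5] q [-0.15, 0.44, -0.51, 1.85, 0.26, 0.92, -0.76] pos [0.4837, 0.2204, 0.1801] [3.138, -0.001, 1.6]
```

View pics/s9.png

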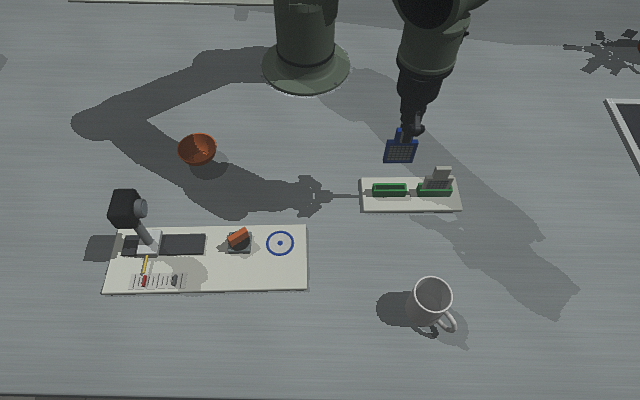

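The blue filter is held upright at (401,150); the white filter and the rest are untouched. Now to the view point.

arm_command:
  gripper: [0,0,0,0,0]
  slide:
    - [-3,1.5,0]
    - [-7.5,4,0]
    - [-12,6.3,0]
    - [-16.5,8.5,0]
    - [-20,10.2,0]
  turn:
    - [0,0,-9]
    - [0,0,-18]
    - [0,0,-27]
    - [0,0,-36]
    - [0,0,-45]

```text
clock: 11.02
position: [0.591, 0.0211, 0.1775]
tool_rot: [-3.141, -0.0, 2.389]
force: [0.3, 0.5, -0.5]
grip_width: 0.0116
```

```bash
python3 -c "
from h import *
s=bot.observe(); print(s['grip_width'])
go(.624,-.037,s['position'][2],np.pi+.055)"
```

```text
0.011555238781170462
t 11.025 slide [-6.38, -1.99, -0.0] turn [-0.0, -0.0, -46.3] q [0.3, 0.56, -0.64, 1.69, 0.38, 1.02, 0.35] pos [0.591, 0.0211, 0.1775] [-3.141, -0.0, 2.389]
```

arm_command:
  gripper: [0,0,0,0,0]
  slide:
    - [-1.6,-0.5,0]
    - [-3.2,-1,0]
    - [-4.8,-1.5,0]
    - [-6,-1.9,0]
    - [-6.4,-2,0]
  turn:
    - [0,0,-10]
    - [0,0,-20]
    - [0,0,-30]
    - [0,0,-40]
    - [0,0,-46.3]

```text
clock: 11.65
position: [0.6233, -0.0361, 0.1773]
tool_rot: [3.141, -0.001, -3.086]
force: [-0.5, -0.1, -0.4]
grip_width: 0.0114
```

arm_command:
  gripper: [0,0,0]
  slide:
    - [0,0,0]
    - [0,0,0]
    - [0,0,0]
  turn:
    - [0,0,0]
    - [0,0,0]
    - [0,0,0]

```text
clock: 12.02
position: [0.6234, -0.0347, 0.1782]
tool_rot: [-3.141, -0.0, -3.091]
force: [-0.2, 0.4, -1.2]
grip_width: 0.0114
```

```bash
python3 - <<'E'
from h import *
pm('s10'); t=vision.grab_frame("top"); cv2.imwrite("pics/t10.png",t); w=vision.grab_frame("wrist"); cv2.imwrite("pics/w10.png",w)
s=bot.observe(); print(s['grip_width'],s['force']); go(.624,-.037,s['position'][2],np.pi+.055)
for n,im in(("scene",cv2.imread("pics/s10.png")),("top",t),("wrist",w)):
    for b in blobs(im,(105,80,30),(130,255,255),amin=15): print(n,b[0],b[1],b[2])
sc=cv2.imread("pics/s10.png")[180:280,220:320]; a=cv2.resize(sc,(400,400),interpolation=2); b=cv2.resize(w[100:350,200:450],(400,400),interpolation=2)
cv2.imwrite("pics/c10.png",np.hstack([a,b]))
E
```

```text
tip [143.   272.25] -0.3606913240485063 red [143.7037037  280.14814815] -0.35998898048136774 52 27
0.011345565106668426 [-0.2443183  -0.72635203  0.09812263]
t 12.175 slide [-0.04, -0.21, 0.0] turn [-0.0, 0.0, -0.2] q [0.48, 0.66, -0.81, 1.6, 0.52, 1.11, 1.16] pos [0.6235, -0.0349, 0.1783] [-3.141, 0.0, -3.09]
scene [274.7, 201.9] [270, 178, 10, 50, 286] ((275.17669677734375, 202.4287872314453), (49.463558197021484, 8.322440147399902), 83.9909896850586)
scene [279.6, 243.3] [266, 231, 28, 25, 185] ((279.5000305175781, 243.00003051757812), (24.748737335205078, 26.16295051574707), 45.0)
scene [279.6, 242.5] [277, 241, 6, 4, 19] ((279.5, 242.5), (3.0, 5.0), 90.0)
top [326.7, 191.5] [324, 183, 11, 15, 23] ((327.22564697265625, 191.4621124267578), (16.64331817626953, 5.407575607299805), 57.2647705078125)
wrist [317.6, 245.5] [283, 142, 66, 199, 5841] ((315.5, 241.0), (198.0, 65.0), 90.0)
```

View pics/c10.png

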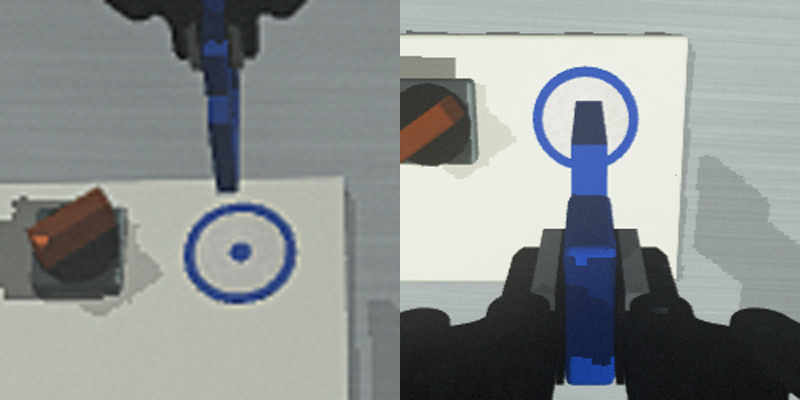

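```bash
python3 - <<'E'
from h import *
from scipy.optimize import least_squares
mw=vision.camera_model("wrist"); ms=vision.camera_model("scene"); th=.055; ex=np.array([np.cos(th),np.sin(th),0])
# (camera, pixel, offset along station x, offset z) of edge midpoints
obs=[(mw,(317.8,163.1),-.032,-.033),(mw,(318,189.5),-.032,.033),(mw,(318,222),-.018,.033),(mw,(318.5,255),-.018,.069),(ms,(276.8,227.5),.032,-.033)]
f=lambda p:np.concatenate([proj(m,p+ex*a+[0,0,c])-uv for m,uv,a,c in obs])
p0=np.array([.6235,-.035,.17]); print(f(p0).round(1)); r=least_squares(f,p0); print(r.x.round(4),f(r.x).round(1))
print("target",ray(ms,(279.6,242.8),.012)[:2])
E
```

```text
[ 0.3 -1.4  0.1 -0.7  0.3 -2.5 -0.2 -0.9  0.1 -1.2]
[ 0.6246 -0.035   0.1685] [ 0.3 -0.   0.   1.   0.2 -1.2 -0.3  0.3  0.1 -0.3]
target [ 0.62765467 -0.03784121]
```

```bash
python3 -c "
from workcell import job_done; job_done()"
```

```text
the job is handed in; nothing more can be done
```

I turned the orange knob clockwise until the pointer sat on the red mark. Then I lifted the blue filter straight out of the drainer and held it above the round target. I handed the job in at about 12 s, still holding it.

**Last checks**
- **Pointer:** it reads about 0.7 mm from the red mark, and the scene picture showed no shift after I let go of the knob.
- **Filter position:** the mesh centre came out at (0.625, −0.035, 0.1685) m. The target centre measured (0.624–0.628, −0.037) m and lens height is 0.170 m, so it is within about 4 mm.
- **Filter angle:** the tool stands upright within about 0.001 rad, and its heading is within about 0.005 rad of the measured station direction. The close-up shows the same.
- **Grip:** the grip width is 11.4 mm on the tab at 40 N. The pictures showed nothing else touching the filter.
- **Other objects:** the picture after lifting the filter showed the white filter, mug and bowl where they started. I judged this by eye and did not measure it.

**Failed or disagreed**
- **First knob grip:** the fingers closed above the knob and the sled did not move, because the real fingertips end about 30 to 38 mm behind the reported tool point. I went 28 mm lower and the second grip held. I allowed for the same gap when gripping the filter tab.
- **Target position:** two cameras disagree by about 3 to 4 mm on where the target is, which is within tolerance.

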